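# Chock the guide tubes in the roll-top bench store and shut it

### The job

Roll the slatted cover of the bench store fully open, then slide the orange chock along the bay so that it closes the three loose steel tubes up into one snug row against the opposite end wall of the bay, with no slack left for them to roll. Then roll the cover fully shut. Do not touch the tubes' ground surfaces with the robot (move them only with the chock), and do not disturb the other things on the bench.

Things in the scene. Friction and masses are not known exactly. Their poses are not given: they have to be found in the camera images.
- store: Fixed roll-top bench store of pale wood, 480 mm wide (y), 415 mm deep (x), 196 mm high, front facing its own -x. Origin on the bench top, under the axis of the curved track; x to the rear, y along the width, z up. The track is an arc of radius 200 mm about a level axis along y through x 0, z -20 mm. A fixed blue-grey hood (radius 212 mm) covers the rear from 12 degrees behind the vertical.
- bay (a point): Middle of the floor of the bay inside the store, at x -89, y 0, z 20 mm of the store. The bay runs 76 mm either way along x, to the front sill (12 mm thick, top 58 mm above this floor) and to a back wall (top 70 mm above it), and 225 mm either way along y to the end walls, 15 mm thick cheeks that rise to an arc 215 mm from the track's axis.
- cover (a joint): Cover of 13 slats, dark but for the bright first one, rolling on the curved track. Radians turned about the track's axis: 0 = fully shut (bright slat down at the front sill), 1.117 = fully open (rolled up and back under the hood). Friction holds it wherever it is left; a push of 4 to 10 N on its bar moves it.
- cover_bar (a point): Middle of the orange bar on the first slat: 12 mm thick, 200 mm long along y, on two black posts 95 mm either side, centre line 45 mm outside the slats. At joint value q: x = -245 cos(0.5585+q), z = -20 + 245 sin(0.5585+q) mm in the store's frame. A finger put down in front of it pushes it back; put down behind it, pulls it forward.
- chock_center (a point): Centre (25 mm above its foot) of the loose orange chock with black rubber flanks, on the bay floor at either end of the row. 110 mm long (x), foot 50 mm wide (y), flanks leaning in 18 degrees up to a 20 mm wide top, 50 mm high. 0.3 to 0.55 kg; push it low or it tips. With the row snug its centre is 85 mm from the store's middle, towards the wall the tubes rest against.
- tube_1_center (a point): Centre of a loose bright ground steel tube, smooth and slippery, 40 mm in diameter, 130 mm long, lying on the bay's floor along the store's x (centre 20 mm above the floor), free to roll along the store's y. Blue bands near its ends. 0.45 kg. Not to be touched by the robot.
- tube_2_center (a point): Centre of a loose bright ground steel tube, smooth and slippery, 40 mm in diameter, 130 mm long, lying on the bay's floor along the store's x (centre 20 mm above the floor), free to roll along the store's y. Blue bands near its ends. 0.45 kg. Not to be touched by the robot.
- tube_3_center (a point): Centre of a loose bright ground steel tube, smooth and slippery, 40 mm in diameter, 130 mm long, lying on the bay's floor along the store's x (centre 20 mm above the floor), free to roll along the store's y. Blue bands near its ends. 0.45 kg. Not to be touched by the robot.
- bottle: Bystander: clear bottle with red cap, 64 mm across, 170 mm high, beside the store. Origin under its middle.
- spool: Bystander: full spool lying flat, black flanges, white middle, 170 mm across, 55 mm high. Origin under its middle.
- scraper: Bystander: flat scraper 200 mm long lying on the bench. Origin at its underside's middle.
- motor: Bystander: small square motor, 42 x 42 mm, 48 mm high with a 22 mm shaft on top. Origin under its middle.

How it is judged:
By the outcome, as a careful person would: the job done as asked, in the order asked, and still so for the second after the job is handed in, with the robot touching nothing.
It also fails if it takes over 67 s, if anything falls off the work surface, if the arm or the gripper's body presses on something with over 40 N, if the wrist force passes 120 N, or if a joint passes its speed limit or range.

### The arm

A 7-joint arm with a two-finger parallel gripper is mounted at the origin on the work surface. World frame = base frame: x ahead of the robot, y to its left, z up, the work surface at z = 0. Lengths are in m, angles in rad, forces in N, time in s.
With the tool pointing down it reaches from about 0.425 to 0.95 m from the base axis. Payload 4.7 kg.
Tool frame: the origin (TCP) lies at the centre of the arm's flange, where the gripper is bolted on; the fingertips stand 182 mm ahead of it and the grasp point (between the pads) lies 164 mm ahead of it (hold_point_z is the distance from the TCP to the grasp point, in m); x points along the fingers, z is the direction in which the jaws open and shut, and the axes are right-handed (so a half turn about x gives the same grasp; the last joint's range is limited). The gripper opens to 87 mm and grips with 3 to 60 N. Pads are 19 mm wide; open, the fingers measure 117 mm over their backs; the gripper's body (75 mm by 190 mm) begins 51 mm behind the grasp point.
Start: joints at [-1.354, 0.469, -0.049, 1.532, 0.024, 1.141, -0.082], TCP at [0.164, 0.655, 0.405] pointing down, gripper open.
Joint ranges: [-2.59, 2.59], [-0.33, 1.99], [-1.39, 1.29], [0.1, 2.45], [-1.04, 4.18], [0.21, 1.99], [-2.66, 2.66]. Speed limits (rad/s): [2.57, 2.57, 3.14, 3.14, 3.14, 3.14, 3.14].

### API

Orientations are given as [roll, pitch, yaw] about the fixed x, y, z axes, in that order (R = Rz(yaw) Ry(pitch) Rx(roll)).
In Python, from station import state, get_image, sign_off, hold_point_z gives the robot as it stands.
- The arm moves only by the tool play_rows, never from a script. Its argument "commands" is a list of rows, each a list of 7 numbers: the turn, a rotation vector about the tool's x, y, z in degrees, then the shift along the tool's x, y, z in mm, then the finger opening in mm, from 0 to 87. In form: [[rx, ry, rz, tx, ty, tz, gripper], ...]. A call has 1 to 12 rows; each row is the pose to reach, as a shift and turn from the pose commanded when the call began, along the tool's axes at that moment; what a row does not reach only later rows make up. A row lasts 1/12 s, in which the tool goes at most 41.7 mm and 7.16 degrees, less where a joint would pass 70% of its speed; a pose out of reach is approached as far as the arm can. A call with a gripper value outside its range is refused whole. The fingers move at their own pace and stop on an object; "force" is the grip in N (left out, the last holds). Time passes only in rows, so rows that repeat a pose let the fingers close. It gives the time, the measured TCP pose, the force and the opening at its end, in the units of the state.
- state(): the state, without advancing time (a new reading comes with each control period).
- get_image(name): name is "scene" or "side" or "wrist"; returns a dict with "color" (400x640x3 uint8, red, green, blue), "intrinsics" (3x3 intrinsics, pixels), "camera_from_world" (4x4, takes a point from world to camera coordinates); the wrist camera has in their place "T_tool_cam" (4x4, takes a point from camera to tool coordinates, whose origin is the TCP and whose axes are the tool frame's). Camera axes: x right, y up, looking along -z (the intrinsics and any distortion apply to the point x, -y, -z); pixel columns grow to the right and rows downward; lengths in m; the calibration is good to about 2 mm. A picture is of the moment at which its call begins: read the wrist's pose just before it. There is no depth.
- sign_off(): hands the job in, once; it reports no verdict.
The state is a dict: "clock": time; "qpos": joint angles; "joint_velocities": joint speeds; "joint_torque": joint torques, N m; "position": TCP position; "orientation": TCP orientation; "ft_force": force on the tool from outside, world axes, zero at the start; "torque": the same for the moment, N m; "grip_width": finger opening in m.
Only numpy, scipy, OpenCV 4.12 (cv2) and the standard library are available. Lean on these libraries where they do the work, as an engineer would, in place of code of your own. Each camera call takes 0.05 s, during which the arm holds its last target.

## Working session

There is one attempt and no reset: what is moved stays moved. The work goes in short steps, Python scripts to look and compute and a tool call to move; the robot and the scene stay as the last step left them, time stands still between calls to the robot, and variables do not carry over. Pictures are saved under pics/ and viewed, and the job is handed in when it is done.

Besides the shell and the picture viewer there is one more tool, called after "Call:" as name(argument=value, ...) on one line, values as JSON. play_rows: Moves the arm, as the interface text tells. Its arguments: {"type":"object","properties":{"commands":{"type":"array"},"force":{"type":"number"}},"required":["commands"]}

```bash
ls; mkdir -p pics
python3 - <<'E'
from station import state,get_image,hold_point_z
import cv2,numpy as np
s=state();print(s,hold_point_z)
for n in("scene","side","wrist"):
    d=get_image(n);cv2.imwrite(f"pics/{n}0.png",d["color"][...,::-1])
    print(n,d["intrinsics"],d.get("camera_from_world",d.get("T_tool_cam")),[k for k in d])
E
```

```text
pics
{'clock': 0.0, 'qpos': array([-1.35390539,  0.46947168, -0.0485877 ,  1.53369332,  0.0240919 ,
        1.14098082, -0.08236745]), 'joint_velocities': array([ 0.00169056,  0.00112579, -0.00173198, -0.00058566, -0.00214603,
       -0.00070541,  0.00041485]), 'joint_torque': array([-1.57757322e-04, -5.07984102e+01, -8.05497542e-02, -2.36149889e+01,
       -6.12805411e-02,  3.79118859e-02,  1.76030226e-04]), 'position': array([0.16416536, 0.65448661, 0.40367892]), 'orientation': array([-3.10727621,  1.56882844, -1.7823165 ]), 'ft_force': array([ 1.03097366,  0.62052103, -0.45349708]), 'torque': array([-0.03283296, -0.01802337,  0.00834507]), 'grip_width': 0.08717881117091078} 0.1635
scene [[364.624126     0.         319.56105786]
 [  0.         364.624126   200.24577558]
 [  0.           0.           1.        ]] [[-0.35932264 -0.93319935 -0.00511904  0.13701924]
 [ 0.87916883 -0.34034795  0.33350477 -0.49887581]
 [-0.31296869  0.11533532  0.94273451 -0.9647466 ]
 [ 0.          0.          0.          1.        ]] ['color', 'intrinsics', 'camera_from_world']
side [[485.63639627   0.         314.36900213]
 [  0.         485.63639627 194.60640039]
 [  0.           0.           1.        ]] [[ 0.02944017 -0.99953253 -0.00824564 -0.04276508]
 [ 0.82597908  0.01968092  0.5633571  -0.45399252]
 [-0.56293147 -0.02339605  0.82617237 -1.01476532]
 [ 0.          0.          0.          1.        ]] ['color', 'intrinsics', 'camera_from_world']
wrist [[287.85911417   0.         324.87257553]
 [  0.         287.85911417 197.06578904]
 [  0.           0.           1.        ]] [[ 1.06083259e-04  2.61107040e-01 -9.65309848e-01  2.09016829e-02]
 [ 2.20423636e-04  9.65309824e-01  2.61107057e-01  7.20006381e-02]
 [ 9.99999970e-01 -2.40476195e-04  4.48490489e-05  2.27131858e-04]
 [ 0.00000000e+00  0.00000000e+00  0.00000000e+00  1.00000000e+00]] ['color', 'intrinsics', 'T_tool_cam']
```

View pics/scene0.png

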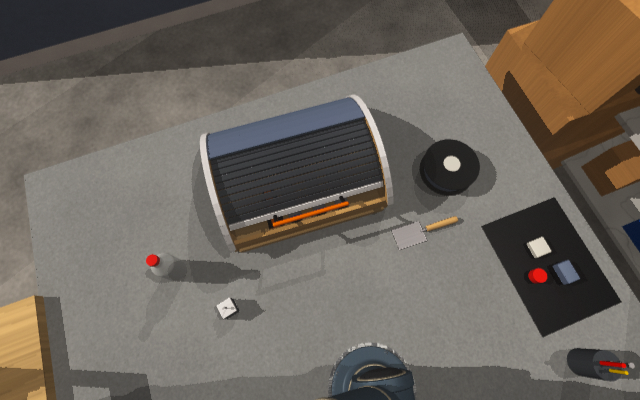

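View pics/side0.png

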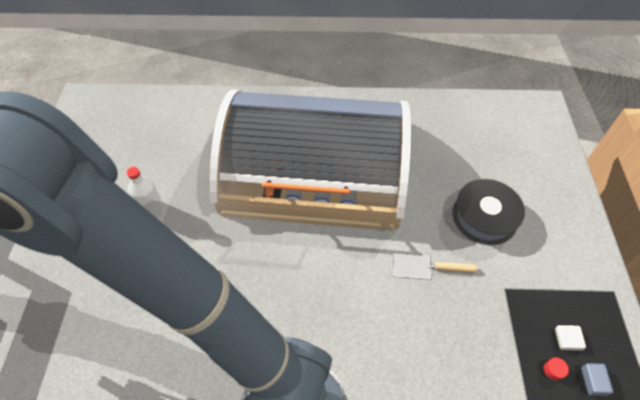

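View pics/wrist0.png

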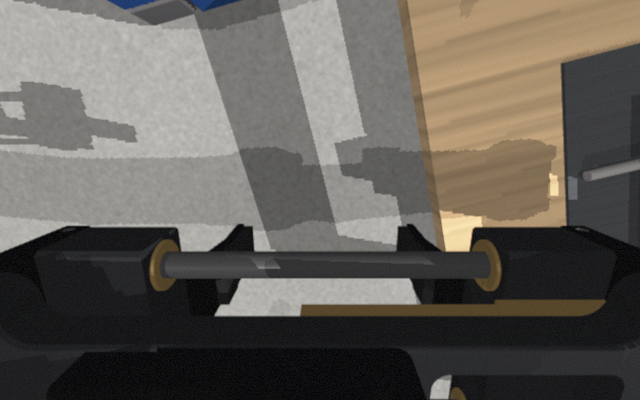

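Run:
```python
import cv2
a=cv2.imread("pics/scene0.png")[80:270,180:410];cv2.imwrite("pics/sc1.png",cv2.resize(a,None,fx=3.4,fy=3.1,interpolation=2))
a=cv2.imread("pics/side0.png")[80:240,200:430];cv2.imwrite("pics/sd1.png",cv2.resize(a,None,fx=3.4,fy=3.4,interpolation=2))
```

```text
(no output)
```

View pics/sc1.png

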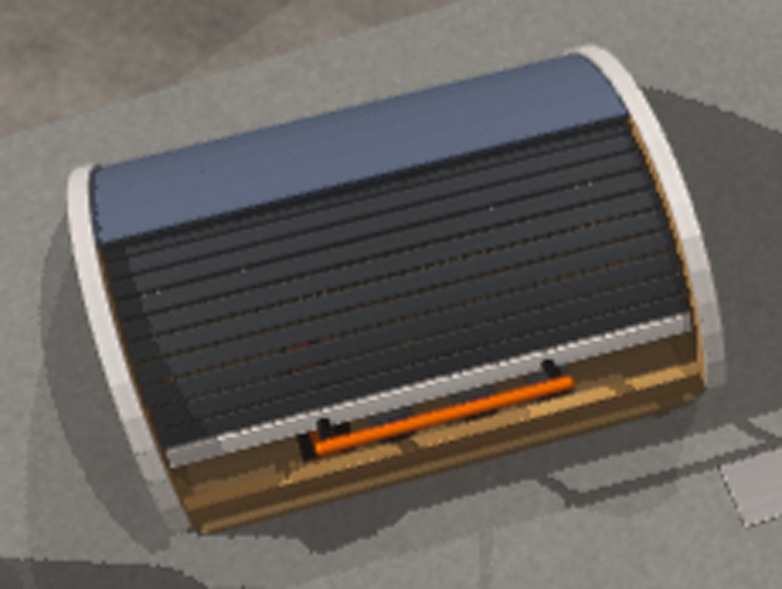

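View pics/sd1.png

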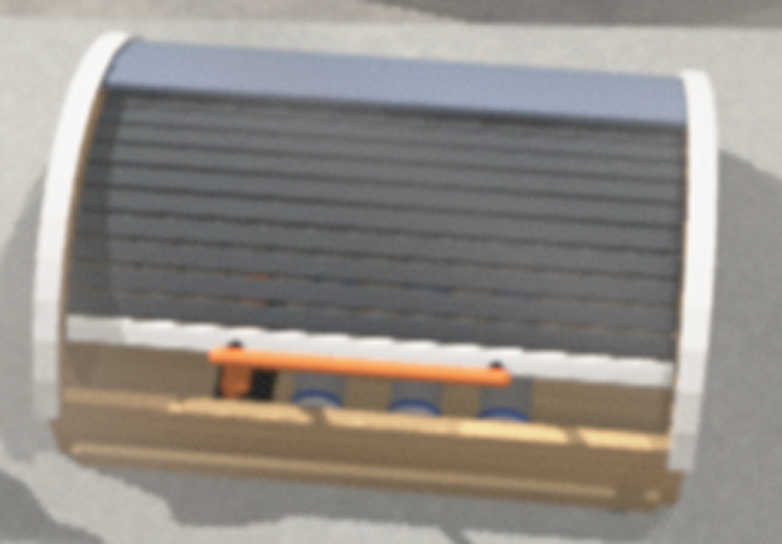

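```bash
cat > h.py <<'E'
import numpy as np,cv2
from station import state,get_image,hold_point_z
from scipy.spatial.transform import Rotation as Ro
C={"scene":(np.array([[364.624126,0,319.56105786],[0,364.624126,200.24577558],[0,0,1]]),np.array([[-0.35932264,-0.93319935,-0.00511904,0.13701924],[0.87916883,-0.34034795,0.33350477,-0.49887581],[-0.31296869,0.11533532,0.94273451,-0.9647466]])),
"side":(np.array([[485.63639627,0,314.36900213],[0,485.63639627,194.60640039],[0,0,1]]),np.array([[0.02944017,-0.99953253,-0.00824564,-0.04276508],[0.82597908,0.01968092,0.5633571,-0.45399252],[-0.56293147,-0.02339605,0.82617237,-1.01476532]]))}
F=np.diag([1,-1,-1.])
def P(c): return C[c][0]@F@C[c][1]
def tri(a,b):
    X=cv2.triangulatePoints(P("scene"),P("side"),np.float64(a).reshape(2,1),np.float64(b).reshape(2,1));X=X[:3,0]/X[3]
    return X
def proj(c,X):
    p=P(c)@np.append(X,1);return p[:2]/p[2]
def ray(c,uv):
    K,M=C[c];R=M[:,:3];o=-R.T@M[:,3];d=R.T@F@np.linalg.inv(K)@np.array([uv[0],uv[1],1]);return o,d
def onz(c,uv,z):
    o,d=ray(c,uv);return o+d*(z-o[2])/d[2]
E
python3 - <<'E'
from h import *
for n,a,b in [("barL",(272.9,225.2),(261.8,184.7)),("barR",(348.8,203.2),(349.7,191.5)),("baseL",(235.9,251.9),(219,213.8)),("baseR",(387.4,210),(400,229.4))]:
    X=tri(a,b);print(n,X.round(4),proj("scene",X)-a,proj("side",X)-b)
for c,l,r in [("scene",(235.9,251.9),(387.4,210)),("side",(219,213.8),(400,229.4))]: print(c,onz(c,l,0),onz(c,r,0))
E
```

```text
barL [0.4723 0.0954 0.1519] [ 0.0731885  -0.05953159] [-0.05651743  0.01680576]
barR [ 0.4562 -0.1136  0.1538] [ 0.04432496 -0.04087367] [-0.03547589  0.01531308]
baseL [0.4813 0.2265 0.0011] [ 0.79400116 -0.58543417] [-0.62114768  0.12942666]
baseR [ 0.4354 -0.2466  0.0164] [ 1.09632673 -1.02459566] [-0.91541784  0.4223346 ]
scene [0.48080515 0.22939019 0.        ] [ 0.43745998 -0.24692908  0.        ]
side [0.48247208 0.22519435 0.        ] [ 0.44634107 -0.251938    0.        ]
```

Run:
```python
from h import *
L=[("hood z187 x44",.187,[("scene",(210.9,158.4),(364.7,117.4)),("side",(230.9,106.5),(401.5,116.2))]),
("base x-177",0,[("scene",(235.9,251.9),(387.4,210)),("side",(219,213.8),(400,229.4))]),
("bar",.153,[("scene",(272.9,225.2),(348.8,203.2)),("side",(261.8,184.7),(349.7,191.5))])]
for n,z,v in L:
  for c,l,r in v:
    a=onz(c,l,z);b=onz(c,r,z);d=a-b;m=(a+b)/2
    print(n,c,m.round(4),np.hypot(*d[:2]).round(4),np.degrees(np.arctan2(-d[0],d[1])).round(2))
```

```text
hood z187 x44 scene [ 0.6826 -0.0277  0.187 ] 0.4391 -4.33
hood z187 x44 side [ 0.6809 -0.0268  0.187 ] 0.4382 -3.22
base x-177 scene [ 0.4591 -0.0088  0.    ] 0.4783 -5.2
base x-177 side [ 0.4644 -0.0134  0.    ] 0.4785 -4.33
bar scene [ 0.4641 -0.0091  0.153 ] 0.2098 -4.23
bar side [ 0.4642 -0.0094  0.153 ] 0.2093 -4.03
```

```bash
cat >> h.py <<'E'
YAW=np.radians(-4.4);O=np.array([.6375,-.0232,0])
RS=Ro.from_euler('z',YAW).as_matrix()
def w(p): return O+RS@(np.array(p,float)/1000)
def st(X): return RS.T@(np.array(X)-O)*1000
def rot(): 
    r,p,y=state()["orientation"];return Ro.from_euler('xyz',[r,p,y]).as_matrix()
# target orientation: tool x down, tool z along jaw dir (store angle deg)
def tgt(ang):
    z=RS@np.array([np.cos(np.radians(ang)),np.sin(np.radians(ang)),0]);x=np.array([0,0,-1.]);return np.stack([x,np.cross(z,x),z],1)
def go(tip,ang=None,Rt=None):
    """tip in store mm -> rotvec deg and tool shift mm"""
    s=state();R=rot();T=R if ang is None else tgt(ang)
    if Rt is not None:T=Rt
    tcp=w(tip)-T[:,0]*.182
    rv=np.degrees(Ro.from_matrix(R.T@T).as_rotvec());sh=R.T@(tcp-s["position"])*1000
    return rv.round(1),sh.round(1)
def now():
    s=state();R=rot();print("t",s["clock"].round(2),"tip store",st(s["position"]+R[:,0]*.182).round(1),"F store",(RS.T@s["ft_force"]).round(1),"grip",s["grip_width"].round(3),"tool x/z store",(RS.T@R[:,0]).round(3),(RS.T@R[:,2]).round(3),"q",s["qpos"].round(2))
E
python3 - <<'E'
from h import *
now()
print(go([-212,40,200],90),go([-212,40,200],-90),go([-212,40,200],0))
for c in [("scene",(156,262)),("side",(134,174))]: print(st(onz(*c,.17)))
E
```

```text
Traceback (most recent call last):
  File "h.py", line 34, in now
    s=state();R=rot();print("t",s["clock"].round(2),"tip store",st(s["position"]+R[:,0]*.182).round(1),"F store",(RS.T@s["ft_force"]).round(1),"grip",s["grip_width"].round(3),"tool x/z store",(RS.T@R[:,0]).round(3),(RS.T@R[:,2]).round(3),"q",s["qpos"].round(2))
                                ^^^^^^^^^^^^^^^^
AttributeError: 'float' object has no attribute 'round'
```

```bash
sed -i 's/s\["clock"\].round(2)/round(s["clock"],2)/; s/s\["grip_width"\].round(3)/round(float(s["grip_width"]),3)/' h.py
python3 - <<'E'
from h import *
now()
print(go([-212,40,200],90),go([-212,40,200],-90),go([-212,40,200],0))
for c in [("scene",(156,262)),("side",(134,174))]: print(st(onz(*c,.17)))
E
```

```text
t 0.15 tip store [-523.9  639.2  221.9] F store [ 0.4  0.4 -0. ] grip 0.087 tool x/z store [-0.    -0.002 -1.   ] [ 0.168  0.986 -0.002] q [-1.35  0.47 -0.05  1.53  0.02  1.14 -0.08]
(array([-9.7, -0.1, -0. ]), array([  22.8, -408.3, -538.4])) (array([ 1.703e+02, -0.000e+00,  1.000e-01]), array([  22.8, -408.3, -538.4])) (array([80.3, -0.1,  0.1]), array([  22.8, -408.3, -538.4]))
[-187.64887278  407.55891602  170.        ]
[-185.92764048  409.69811397  170.        ]
```

Call:
play_rows(commands=[[-5,0,0,0,-130,-170,0],[-9.7,0,0,10,-408,-538,0],[-9.7,0,0,10,-408,-538,0],[-9.7,0,0,10,-408,-538,0],[-9.7,0,0,10,-408,-538,0],[-9.7,0,0,10,-408,-538,0],[-9.7,0,0,10,-408,-538,0],[-9.7,0,0,10,-408,-538,0],[-9.7,0,0,10,-408,-538,0],[-9.7,0,0,10,-408,-538,0],[-9.7,0,0,10,-408,-538,0],[-9.7,0,0,10,-408,-538,0]], force=20)

```text
clock: 1.15
position: [0.3605, 0.1927, 0.3976]
orientation: [-0.291, 1.57, 1.203]
ft_force: [1.1, 0.3, 0.1]
grip_width: 0.0147
```

Run:
```python
from h import *
now()
print(go([-212,40,200],90))
```

```text
t 1.15 tip store [-292.7  194.1  215.6] F store [1.1 0.4 0.1] grip 0.015 tool x/z store [ 0.     0.001 -1.   ] [-0.001  1.     0.001] q [-0.76  0.03  0.17  2.14 -0.01  0.98  0.91]
(array([0., 0., 0.]), array([  15.5,  -80.7, -154.1]))
```

Call:
play_rows(commands=[[0,0,0,10,-80,-154,0],[0,0,0,10,-80,-154,0],[0,0,0,10,-80,-154,0],[0,0,0,10,-80,-154,0],[0,0,0,10,-80,-154,0],[0,0,0,40,-80,-154,0],[0,0,0,78,-80,-154,0],[0,0,0,78,-80,-154,0],[0,0,0,78,-80,-154,0]])

```text
clock: 1.9
position: [0.4277, 0.0354, 0.3185]
orientation: [1.942, 1.566, -2.847]
ft_force: [0.8, 0.4, 0.4]
grip_width: 0.0005
```

Run:
```python
from h import *
now()
d=get_image("scene")["color"][...,::-1];cv2.imwrite("pics/a1.png",cv2.resize(d[80:300,180:420],None,fx=3,fy=2.7))
```

```text
t 1.9 tip store [-214.6   42.   136.6] F store [0.7 0.4 0.4] grip 0.001 tool x/z store [-0.005 -0.002 -1.   ] [-0.     1.    -0.002] q [-0.51  0.18  0.37  2.2  -0.09  0.78  1.41]
```

View pics/a1.png

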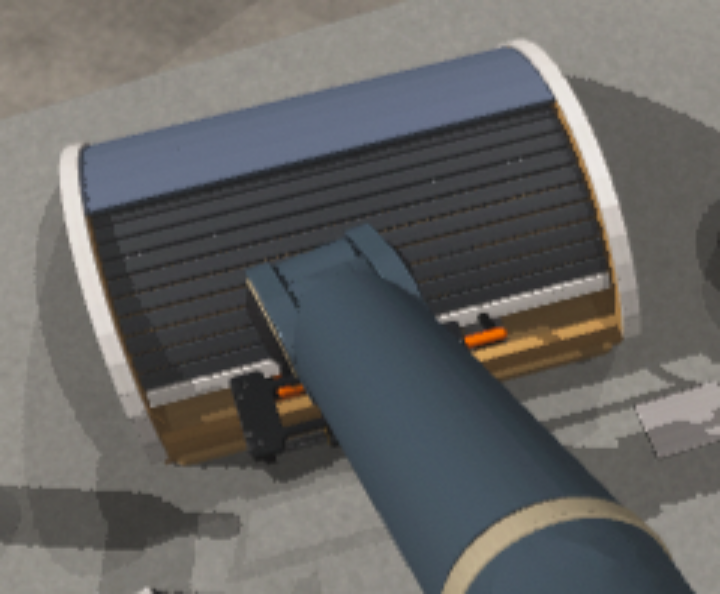

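Call:
play_rows(commands=[[0,0,0,0,-15,0,0],[0,0,0,-2,-26,0,0],[0,0,0,-10,-36,0,0],[0,0,0,-19,-47,0,0],[0,0,0,-26,-57,0,0],[0,0,0,-34,-67,0,0],[0,0,0,-40,-77,0,0],[0,0,0,-46,-88,0,0],[0,0,0,-51,-99,0,0],[0,0,0,-56,-110,0,0],[0,0,0,-60,-122,0,0],[0,0,0,-64,-134,0,0]])

```text
clock: 2.95
position: [0.5619, 0.0255, 0.386]
orientation: [0.572, 1.569, 2.067]
ft_force: [-5.9, 1.6, 3.6]
grip_width: 0.0002
```

Run:
```python
from h import *
now()
```

```text
t 2.95 tip store [-79.3  43.1 204. ] F store [-6.   1.1  3.6] grip 0.0 tool x/z store [-0.001  0.002 -1.   ] [-0.001  1.     0.002] q [-0.43  0.31  0.39  1.85 -0.14  1.01  1.51]
```

Call:
play_rows(commands=[[0,0,0,-1,-12,0,0],[0,0,0,-2,-24,0,0],[0,0,0,-3,-36,0,0],[0,0,0,-4,-48,0,0],[0,0,0,-4,-60,0,0],[0,0,0,-4,-70,0,0],[0,0,0,-4,-78,0,0],[0,0,0,-4,-84,0,0],[0,0,0,-4,-88,0,0],[0,0,0,-4,-91,0,0],[0,0,0,-4,-91,0,0]])

```text
clock: 3.87
position: [0.6532, 0.018, 0.3874]
orientation: [-1.765, 1.57, -0.27]
ft_force: [0.5, -0.3, 0.1]
grip_width: 0.0005
```

Run:
```python
from h import *
now()
```

```text
t 3.87 tip store [ 12.6  42.3 205.4] F store [ 0.5 -0.2  0.1] grip 0.001 tool x/z store [ 0.001 -0.    -1.   ] [-0.  1. -0.] q [-0.36  0.46  0.39  1.63 -0.19  1.09  1.57]
```

Call:
play_rows(commands=[[0,0,0,0,-3,0,0],[0,0,0,0,-5,0,0],[0,0,0,0,-7,0,0],[0,0,0,0,-7,0,0]])

```text
clock: 4.2
position: [0.6571, 0.0175, 0.3872]
orientation: [1.532, 1.559, 3.026]
ft_force: [-13.5, 1.0, 8.2]
grip_width: 0.0006
```

Run:
```python
from h import *
now()
for c in("scene","side"):
  d=get_image(c)["color"][...,::-1];cv2.imwrite(f"pics/b_{c}.png",cv2.resize(d[60:260,180:420],None,fx=3.2,fy=2.9,interpolation=2))
```

```text
t 4.2 tip store [ 14.3  42.2 205.2] F store [-13.5  -0.1   8.2] grip 0.001 tool x/z store [-0.012  0.    -1.   ] [-0.  1.  0.] q [-0.36  0.47  0.38  1.61 -0.19  1.11  1.57]
```

View pics/b_scene.png

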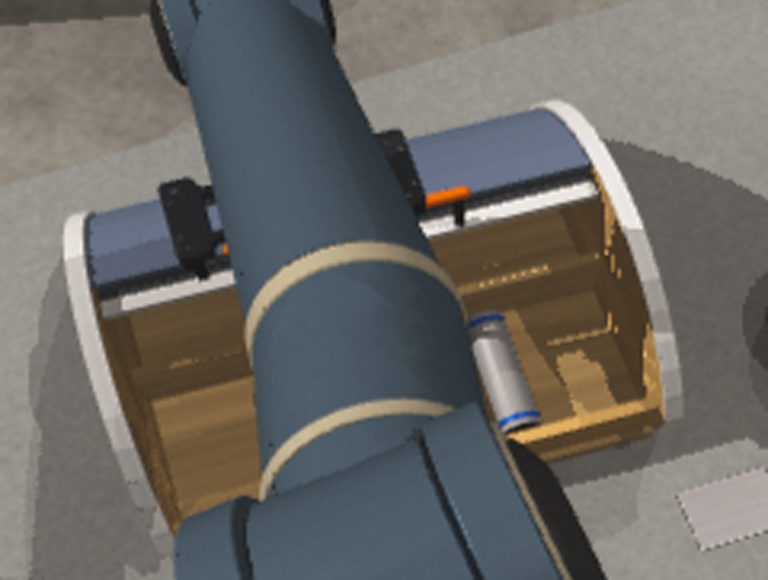

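View pics/b_side.png

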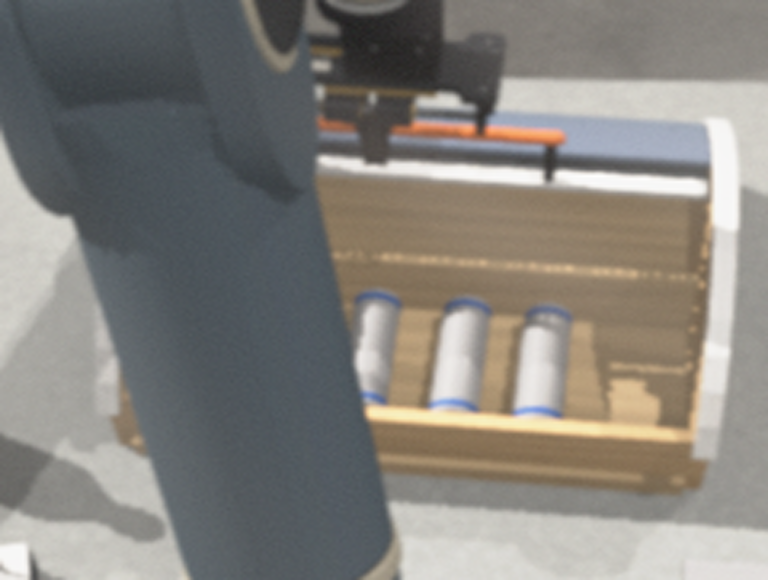

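Call:
play_rows(commands=[[0,0,0,0,12,0,0],[0,0,0,-20,30,0,0],[0,0,0,-45,60,30,0],[0,0,0,-45,100,80,0],[0,0,0,-45,154,138,0],[0,0,0,-45,154,138,0],[0,0,0,-45,154,138,0],[0,0,0,-45,154,138,0]])

```text
clock: 4.97
position: [0.5135, 0.1724, 0.4327]
orientation: [0.381, 1.567, 1.886]
ft_force: [-0.1, -0.8, -0.5]
grip_width: 0.0005
```

Run:
```python
from h import *
now()
for c in("scene","side","wrist"):
  d=get_image(c)["color"][...,::-1];cv2.imwrite(f"pics/c_{c}.png",d if c=="wrist" else cv2.resize(d[60:260,180:420],None,fx=3.2,fy=2.9,interpolation=2))
```

```text
t 4.97 tip store [-138.9  186.1  250.7] F store [-0.  -0.8 -0.5] grip 0.001 tool x/z store [-0.001  0.003 -1.   ] [-0.01   1.     0.003] q [-0.68  0.23  0.33  1.83 -0.09  1.1   1.19]
```

View pics/c_scene.png

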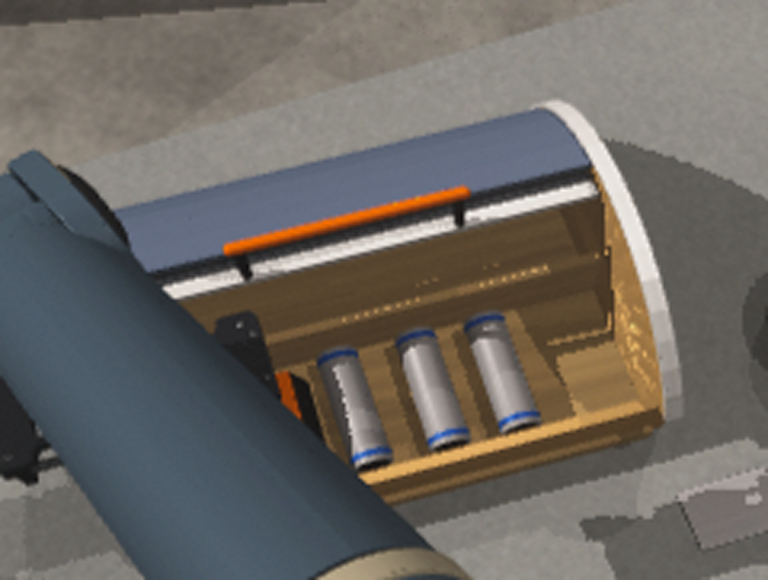

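View pics/c_side.png

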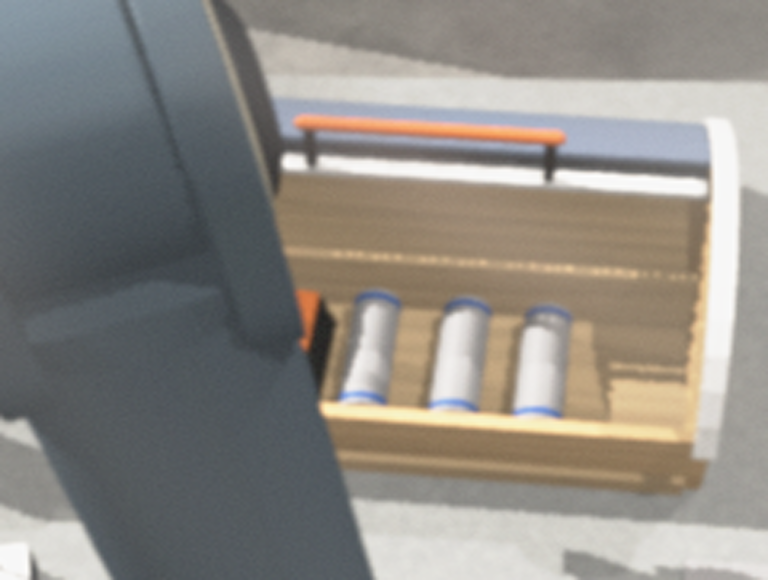

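View pics/c_wrist.png

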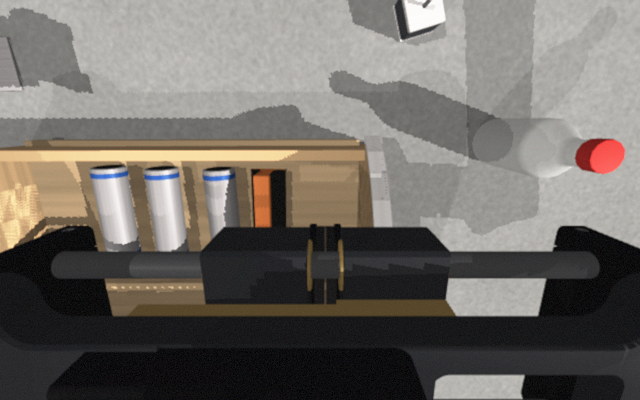

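```bash
cat >> h.py <<'E'
KW=np.array([[287.85911417,0,324.87257553],[0,287.85911417,197.06578904],[0,0,1]])
TC=np.array([[1.06083259e-04,2.61107040e-01,-9.65309848e-01,2.09016829e-02],[2.20423636e-04,9.65309824e-01,2.61107057e-01,7.20006381e-02],[9.99999970e-01,-2.40476195e-04,4.48490489e-05,2.27131858e-04]])
def wr(uv,z,s=None):
    s=s or state();R=rot();o=s["position"]+R@TC[:,3];d=R@TC[:,:3]@F@np.linalg.inv(KW)@np.array([uv[0],uv[1],1]);return st(o+d*(z/1000-o[2])/d[2])
E
python3 - <<'E'
from h import *
img=cv2.imread("pics/c_wrist.png")
c=img[130:260,60:400];cv2.imwrite("pics/c_w2.png",cv2.resize(c,None,fx=2.35,fy=3,interpolation=2))
for n,uv,z in [("chocktopL",(253,200),70),("chocktopR",(273,200),70),("footR",(286,200),20),("chock front top",(263,170),70),("tube1 top",(219,175),60),("tube2",(160,175),60),("tube3",(108,172),60),("sill top front",(200,151),78),("cheek inner",(365,160),78)]:
    print(n,wr(uv,z).round(1))
f=lambda x,y:(180+x/3.2,60+y/2.9)
for a,b in [((228,248),(300,121)),((466,192),(561,137))]: 
    X=tri(f(*a),f(*b));print(st(X),proj("scene",X)-f(*a))
E
```

```text
chocktopL [-109.8   91.    70. ]
chocktopR [-109.8  115.7   70. ]
footR [-95.7 124.7  20. ]
chock front top [-147.2  105.5   70. ]
tube1 top [-139.2   48.3   60. ]
tube2 [-139.2  -24.9   60. ]
tube3 [-143.   -88.7   60. ]
sill top front [-170.7   35.9   78. ]
cheek inner [-160.4  226.3   78. ]
[ 30.95824772 102.88082951 223.26496855] [ 0.1215843  -0.10529163]
[  27.91113713 -100.55234058  227.09948495] [ 0.23307855 -0.22804915]
```

View pics/c_w2.png

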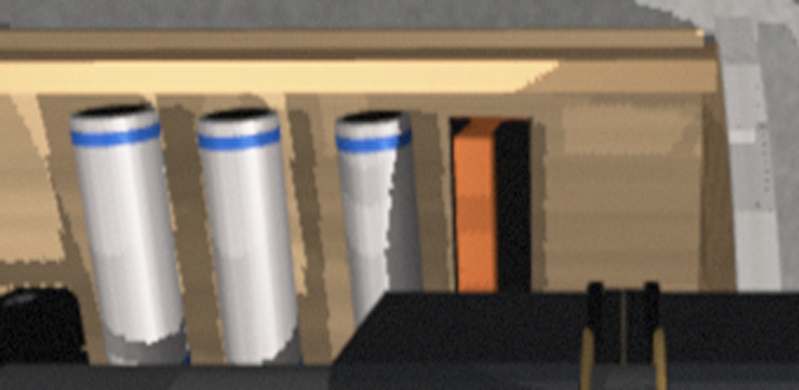

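```bash
sed -i 's/^YAW=.*/YAW=np.radians(-4.4);O=np.array([.6405,-.0234,0])/' h.py
python3 - <<'E'
from h import *
now()
print(go([-100,150,200],0))
E
```

```text
t 5.12 tip store [-137.3  179.5  250.8] F store [0.3 0.1 0.3] grip 0.001 tool x/z store [ 0.001 -0.    -1.   ] [ 0.  1. -0.] q [-0.67  0.23  0.34  1.83 -0.08  1.1   1.19]
(array([90. ,  0.1,  0.1]), array([ 50.9, -37.5, -29.5]))
```

Call:
play_rows(commands=[[7,0,0,0,-10,-8,40],[14,0,0,0,-37,-29,40],[21,0,0,0,-37,-29,40],[28,0,0,0,-37,-29,40],[35,0,0,0,-37,-29,40],[42,0,0,0,-37,-29,40],[49,0,0,0,-37,-29,40],[56,0,0,0,-37,-29,40],[63,0,0,0,-37,-29,40],[70,0,0,10,-37,-29,40],[77,0,0,30,-37,-29,40],[84,0,0,50,-37,-29,40]])

```text
clock: 6.12
position: [0.5526, 0.1328, 0.3828]
orientation: [-0.09, 1.567, -0.071]
ft_force: [0.1, 1.4, -1.3]
grip_width: 0.04
```

Run:
```python
from h import *
now()
print(go([-100,150,100],0))
d=get_image("wrist")["color"][...,::-1];cv2.imwrite("pics/d_wrist.png",d)
```

```text
t 6.12 tip store [-99.  149.  200.8] F store [-0.   1.4 -1.3] grip 0.04 tool x/z store [ 0.003  0.    -1.   ] [0.995 0.095 0.003] q [-0.79  0.35  0.61  1.85 -0.23  1.01 -0.06]
(array([5.5, 0.2, 0. ]), array([100.8,   1. ,  -0.6]))
```

View pics/d_wrist.png

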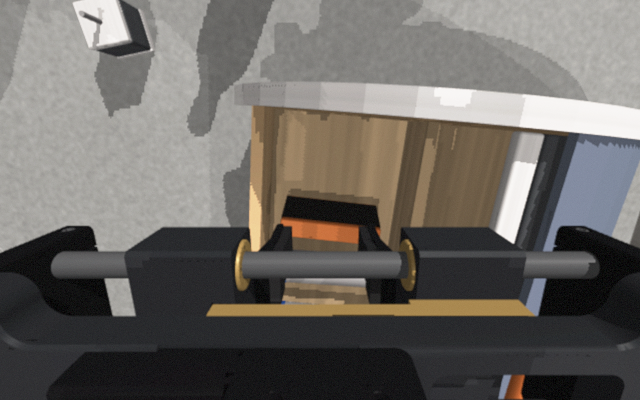

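Run:
```python
from h import *
now()
img=cv2.imread("pics/d_wrist.png");cv2.imwrite("pics/d2.png",cv2.resize(img[170:310,220:440],None,fx=3.5,fy=3.5,interpolation=2))
for uv,z in [((288,197),20),((382,208),20),((284,220),70),((378,236),70),((282,216),70)]: print(wr(uv,z).round(1))
d=get_image("scene")["color"][...,::-1];cv2.imwrite(f"pics/d_scene.png",cv2.resize(d[60:260,180:420],None,fx=3.2,fy=2.9,interpolation=2))
```

```text
t 6.17 tip store [-102.   148.4  196.2] F store [-0.9  0.3 -2.7] grip 0.04 tool x/z store [-0.004 -0.004 -1.   ] [ 0.996  0.092 -0.005] q [-0.79  0.36  0.61  1.85 -0.23  1.01 -0.06]
[-145.4  124.5   20. ]
[-29.7 121.2  20. ]
[-142.5  113.2   70. ]
[-41.  104.4  70. ]
[-144.9  117.4   70. ]
```

View pics/d2.png

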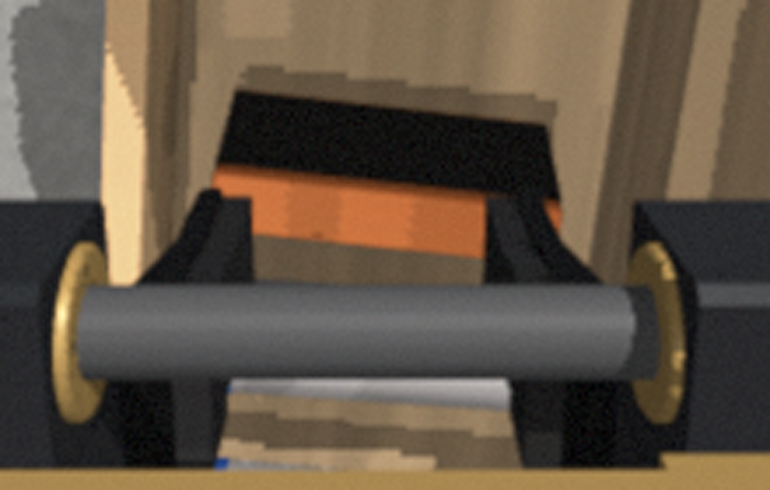

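View pics/d_scene.png

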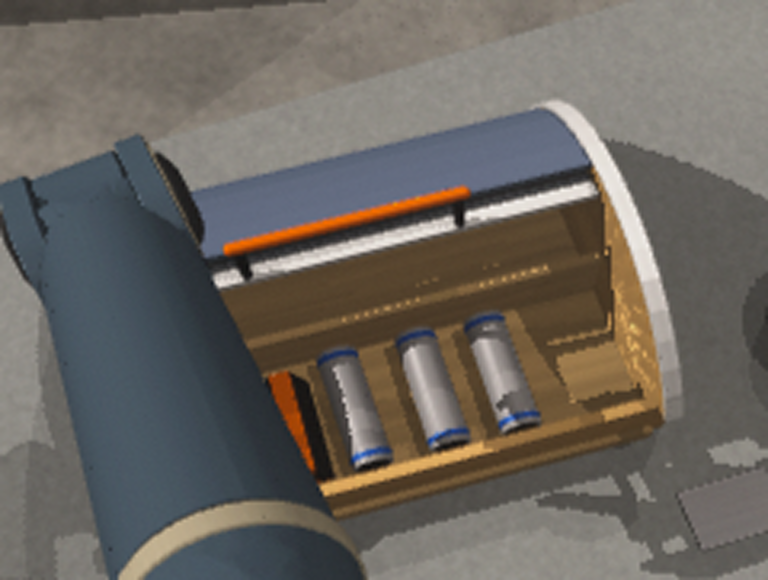

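Call:
play_rows(commands=[[5.4,0,0,0,-11,0,40],[5.4,0,0,30,-11,0,40],[5.4,0,0,60,-11,0,40],[5.4,0,0,80,-11,0,40],[5.4,0,0,98,-11,0,40],[5.4,0,0,98,-11,0,40],[5.4,0,0,98,-11,0,40]])

```text
clock: 6.8
position: [0.5524, 0.1231, 0.2849]
orientation: [-1.402, 1.57, -1.468]
ft_force: [0.7, -0.1, 0.4]
grip_width: 0.0402
```

Run:
```python
from h import *
now()
print(go([-98,138,36],0))
d=get_image("wrist")["color"][...,::-1];cv2.imwrite("pics/e_wrist.png",d)
```

```text
t 6.8 tip store [-99.  139.2 102.9] F store [ 0.7 -0.1  0.4] grip 0.04 tool x/z store [ 0.    -0.001 -1.   ] [1.    0.011 0.   ] q [-0.73  0.47  0.57  1.94 -0.34  0.82 -0.04]
(array([0.6, 0. , 0. ]), array([66.9, -1.3,  1. ]))
```

View pics/e_wrist.png

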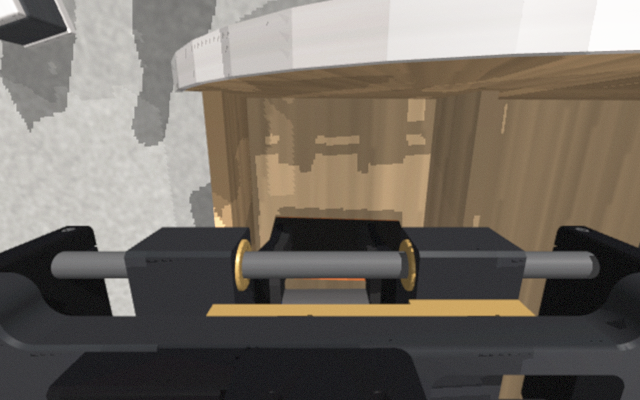

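Run:
```python
from h import *
for uv in [(277,217),(335,219),(400,221)]:print(wr(uv,20).round(1))
```

```text
[-140.8  126.4   20. ]
[-88.7 125.   20. ]
[-30.  123.7  20. ]
```

Call:
play_rows(commands=[[0.6,0,0,15,-1,0,40],[0.6,0,0,30,-1,0,40],[0.6,0,0,45,-1,0,40],[0.6,0,0,57,-1,0,40],[0.6,0,0,65,-1,0,40],[0.6,0,0,67,-1,0,40],[0.6,0,0,67,-1,0,40]])

```text
clock: 7.43
position: [0.5519, 0.123, 0.2177]
orientation: [0.503, 1.571, 0.427]
ft_force: [-0.2, 0.3, 0.2]
grip_width: 0.04
```

Run:
```python
from h import *
now()
for c in("scene","side","wrist"):
  d=get_image(c)["color"][...,::-1];cv2.imwrite(f"pics/f_{c}.png",d if c=="wrist" else cv2.resize(d[60:260,180:420],None,fx=3.2,fy=2.9,interpolation=2))
```

```text
t 7.43 tip store [-99.6 139.2  35.7] F store [-0.3  0.3  0.2] grip 0.04 tool x/z store [ 0.  0. -1.] [1. 0. 0.] q [-0.67  0.57  0.51  1.98 -0.42  0.7   0.02]
```

View pics/f_scene.png

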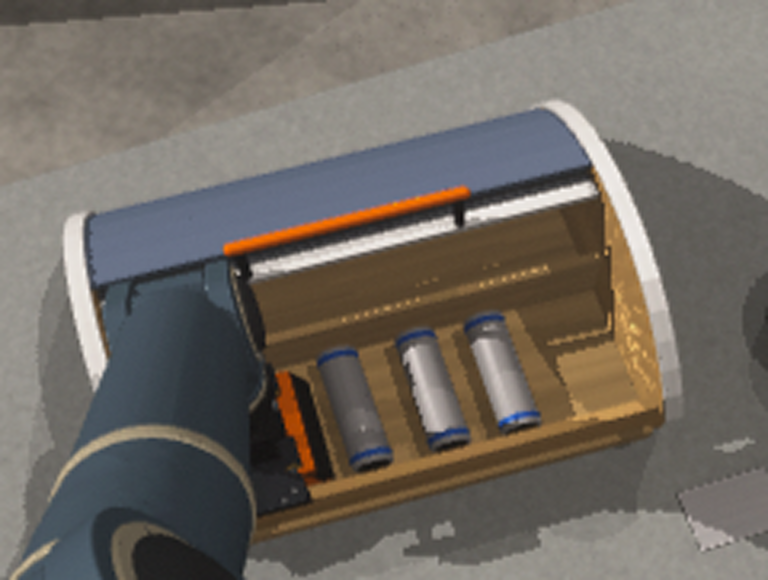

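View pics/f_wrist.png

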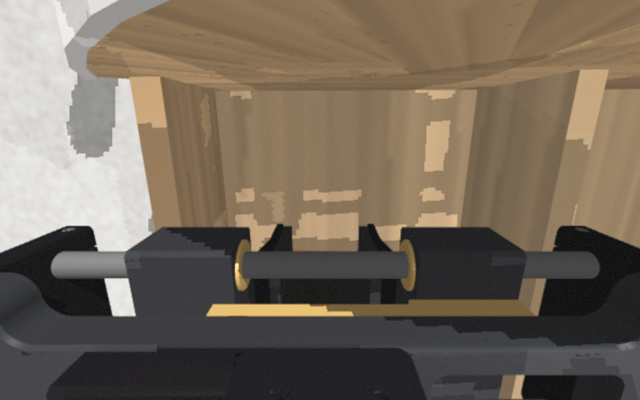

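Call:
play_rows(commands=[[0,0,0,0,-5,0,40],[0,0,0,0,-10,0,40],[0,0,0,1,-15,0,40],[0,0,0,2,-20,0,40],[0,0,0,3,-25,0,40],[0,0,0,4,-30,0,40],[0,0,0,5,-35,0,40],[0,0,0,6,-40,0,40],[0,0,0,7,-45,0,40],[0,0,0,7,-50,0,40],[0,0,0,7,-55,0,40],[0,0,0,7,-60,0,40]])

```text
clock: 8.58
position: [0.5503, 0.0676, 0.2143]
orientation: [0.809, 1.557, 0.736]
ft_force: [0.6, 13.0, 17.3]
grip_width: 0.0399
```

Run:
```python
from h import *
now()
for c in("scene",):
  d=get_image(c)["color"][...,::-1];cv2.imwrite(f"pics/g_{c}.png",d if c=="wrist" else cv2.resize(d[60:260,180:420],None,fx=3.2,fy=2.9,interpolation=2))
```

```text
t 8.58 tip store [-95.3  85.6  32.3] F store [-0.4 13.  17.3] grip 0.04 tool x/z store [ 0.009  0.01  -1.   ] [1.    0.004 0.009] q [-0.57  0.56  0.49  2.01 -0.43  0.67  0.13]
```

View pics/g_scene.png

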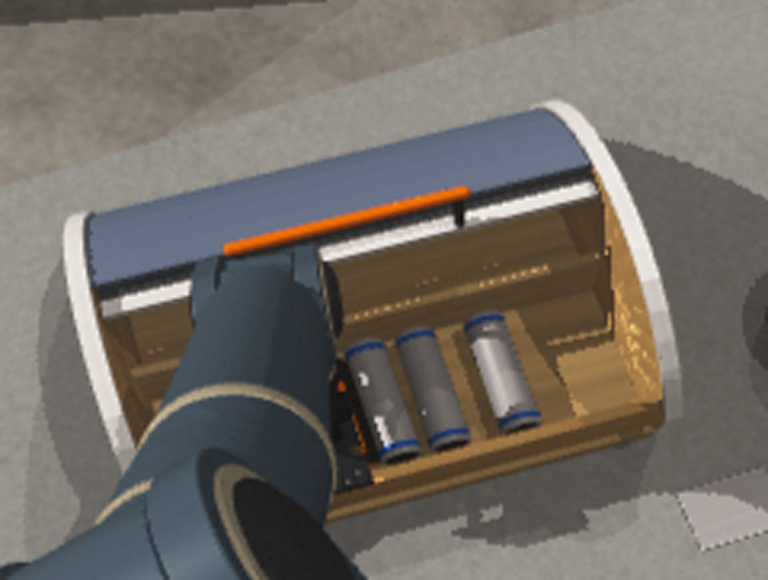

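Call:
play_rows(commands=[[0,0,0,-4,-2,0,40],[0,0,0,-5,-7,0,40],[0,0,0,-5,-12,0,40],[0,0,0,-5,-17,0,40],[0,0,0,-5,-22,0,40],[0,0,0,-5,-27,0,40],[0,0,0,-5,-32,0,40],[0,0,0,-5,-37,0,40],[0,0,0,-5,-42,0,40],[0,0,0,-5,-47,0,40],[0,0,0,-5,-52,0,40],[0,0,0,-5,-57,0,40]])

```text
clock: 9.63
position: [0.5431, 0.007, 0.2161]
orientation: [1.217, 1.568, 1.141]
ft_force: [0.4, 7.4, 6.9]
grip_width: 0.0401
```

Run:
```python
from h import *
now()
for c in("scene","side"):
  d=get_image(c)["color"][...,::-1];cv2.imwrite(f"pics/h_{c}.png",d if c=="wrist" else cv2.resize(d[60:260,180:420],None,fx=3.2,fy=2.9,interpolation=2))
```

```text
t 9.63 tip store [-99.3  23.3  34.1] F store [-0.1  7.4  6.9] grip 0.04 tool x/z store [ 0.001  0.003 -1.   ] [1.    0.001 0.001] q [-0.47  0.54  0.5   2.03 -0.42  0.66  0.23]
```

View pics/h_scene.png

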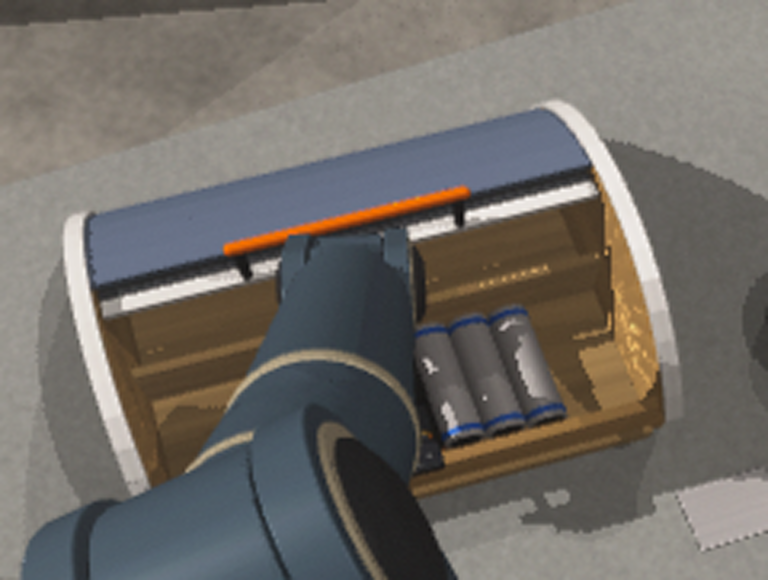

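View pics/h_side.png

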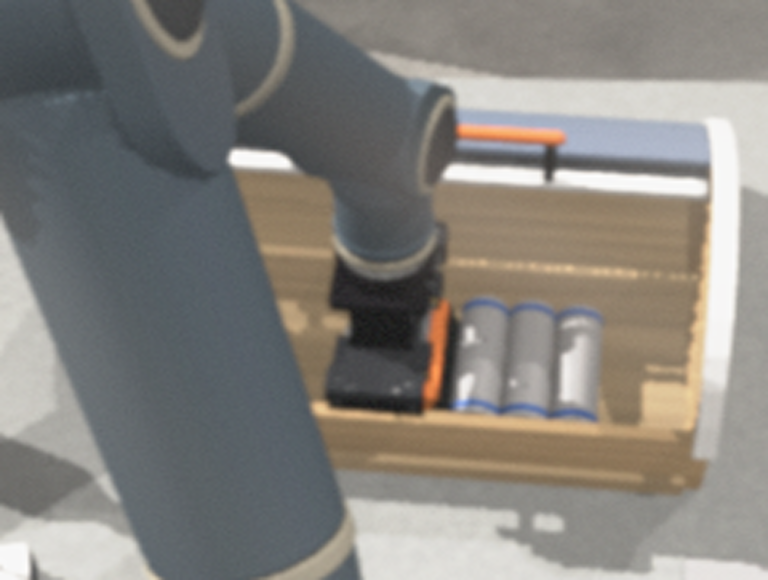

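Call:
play_rows(commands=[[0,0,0,0,-5,0,40],[0,0,0,0,-10,0,40],[0,0,0,0,-15,0,40],[0,0,0,0,-20,0,40],[0,0,0,0,-25,0,40],[0,0,0,0,-30,0,40],[0,0,0,0,-35,0,40],[0,0,0,0,-40,0,40],[0,0,0,0,-45,0,40],[0,0,0,0,-50,0,40],[0,0,0,0,-55,0,40],[0,0,0,0,-60,0,40]])

```text
clock: 10.73
position: [0.5383, -0.0528, 0.2159]
orientation: [1.507, 1.568, 1.431]
ft_force: [0.3, 7.7, 8.2]
grip_width: 0.0403
```

Run:
```python
from h import *
now()
```

```text
t 10.73 tip store [-99.6 -36.6  33.9] F store [-0.3  7.7  8.2] grip 0.04 tool x/z store [ 0.     0.003 -1.   ] [1.    0.001 0.   ] q [-0.36  0.54  0.5   2.04 -0.41  0.66  0.33]
```

Call:
play_rows(commands=[[0,0,0,0,-3,0,40],[0,0,0,0,-6,0,40],[0,0,0,0,-8,0,40],[0,0,0,0,-10,0,40],[0,0,0,0,-12,0,40],[0,0,0,0,-13,0,40],[0,0,0,0,-14,0,40]])

```text
clock: 11.32
position: [0.5372, -0.0667, 0.2159]
orientation: [1.592, 1.568, 1.516]
ft_force: [0.2, 8.3, 7.7]
grip_width: 0.0397
```

Run:
```python
from h import *
now()
for c in("scene","side"):
  d=get_image(c)["color"][...,::-1];cv2.imwrite(f"pics/i_{c}.png",d if c=="wrist" else cv2.resize(d[60:260,180:420],None,fx=3.2,fy=2.9,interpolation=2))
```

```text
t 11.32 tip store [-99.7 -50.6  33.9] F store [-0.4  8.3  7.7] grip 0.04 tool x/z store [-0.     0.003 -1.   ] [ 1.  0. -0.] q [-0.33  0.54  0.5   2.04 -0.41  0.66  0.36]
```

View pics/i_scene.png

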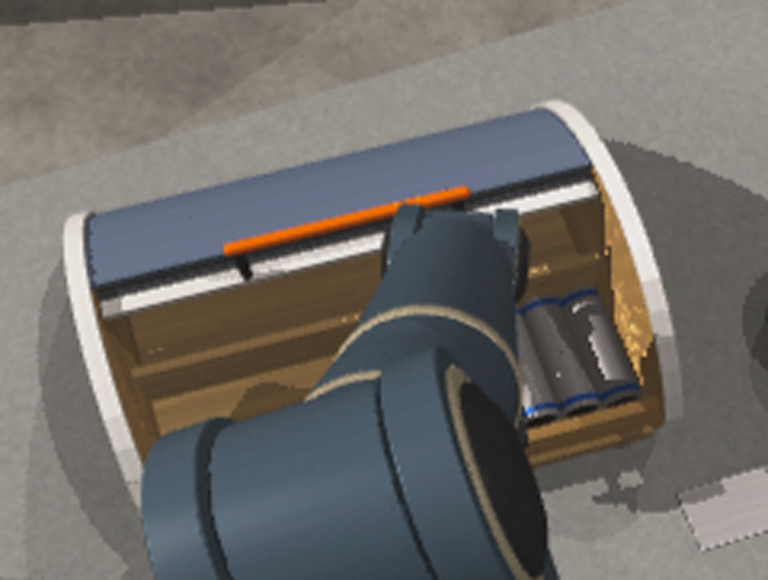

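View pics/i_side.png

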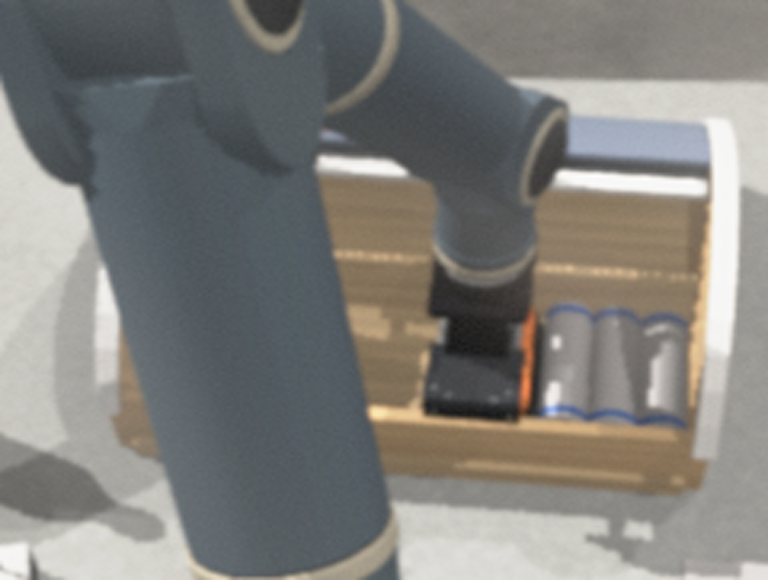

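Nearly there; creep with force watch (sliding ≈8 N).

Call:
play_rows(commands=[[0,0,0,0,-1,0,40],[0,0,0,0,-2,0,40],[0,0,0,0,-2,0,40]])

```text
clock: 11.67
position: [0.537, -0.0687, 0.2159]
orientation: [1.578, 1.568, 1.502]
ft_force: [0.8, 7.1, 8.1]
grip_width: 0.04
```

Call:
play_rows(commands=[[0,0,0,0,-1,0,40],[0,0,0,0,-1.5,0,40],[0,0,0,0,-1.5,0,40]])

```text
clock: 11.92
position: [0.537, -0.0691, 0.2159]
orientation: [1.656, 1.566, 1.58]
ft_force: [0.6, 9.9, 9.5]
grip_width: 0.0402
```

Call:
play_rows(commands=[[0,0,0,0,-1,0,40],[0,0,0,0,-1,0,40]])

```text
clock: 12.08
position: [0.5371, -0.0695, 0.216]
orientation: [1.678, 1.565, 1.603]
ft_force: [1.0, 10.9, 9.8]
grip_width: 0.0402
```

Call:
play_rows(commands=[[0,0,0,0,-1,0,40],[0,0,0,0,-1,0,40]])

```text
clock: 12.25
position: [0.5371, -0.0698, 0.216]
orientation: [1.697, 1.564, 1.623]
ft_force: [0.8, 13.0, 9.7]
grip_width: 0.04
```

Run:
```python
from h import *
now()
for c in("scene","side"):
  d=get_image(c)["color"][...,::-1];cv2.imwrite(f"pics/j_{c}.png",d if c=="wrist" else cv2.resize(d[130:230,300:420],None,fx=6.4,fy=5.8,interpolation=2))
```

```text
t 12.25 tip store [-99.7 -53.   34. ] F store [-0.2 13.   9.7] grip 0.04 tool x/z store [-0.001  0.007 -1.   ] [ 1.     0.002 -0.001] q [-0.32  0.54  0.49  2.03 -0.42  0.67  0.37]
```

View pics/j_side.png

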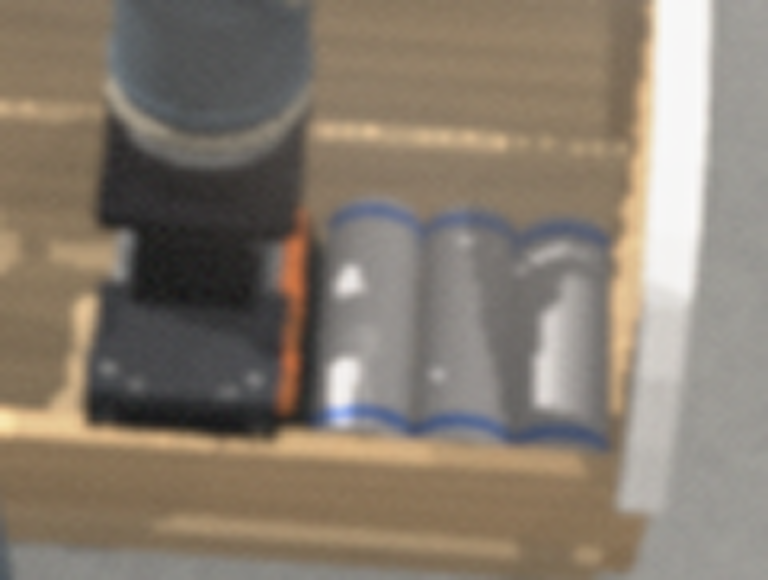

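View pics/j_scene.png

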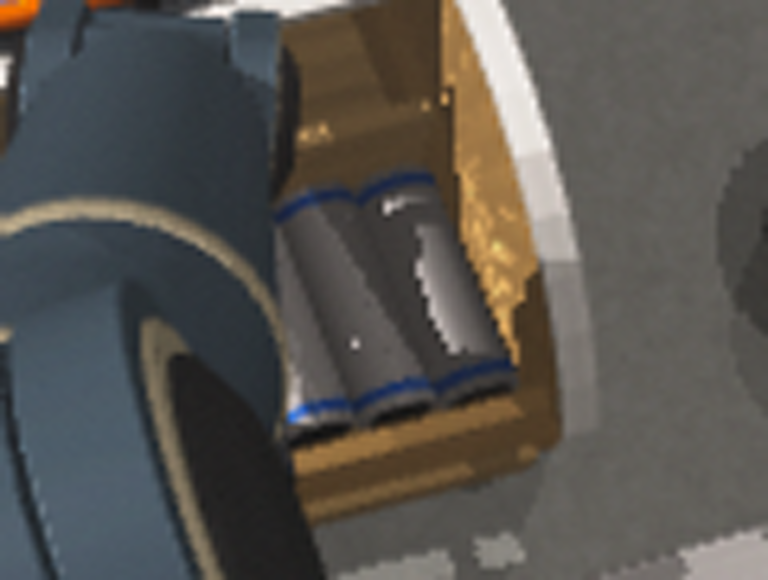

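Call:
play_rows(commands=[[0,0,0,0,-1,0,40],[0,0,0,0,-1.5,0,40],[0,0,0,0,-1.5,0,40]])

```text
clock: 12.6
position: [0.5371, -0.0702, 0.216]
orientation: [1.721, 1.562, 1.647]
ft_force: [0.8, 16.1, 10.0]
grip_width: 0.0398
```

Run:
```python
from h import *
now()
```

```text
t 12.6 tip store [-99.7 -53.1  34. ] F store [-0.4 16.1 10. ] grip 0.04 tool x/z store [-0.001  0.008 -1.   ] [ 1.     0.003 -0.001] q [-0.32  0.54  0.49  2.03 -0.42  0.67  0.37]
```

Call:
play_rows(commands=[[0,0,0,0,2,0,40],[0,0,0,0,4,0,40],[0,0,0,0,6,0,40],[0,0,0,0,9,0,40],[0,0,0,0,14,0,40],[0,0,0,0,24,0,40],[0,0,0,0,34,0,40],[0,0,0,-20,40,0,40],[0,0,0,-60,40,0,40],[0,0,0,-100,45,0,40],[0,0,0,-140,60,0,40],[0,0,0,-180,80,0,40]])

```text
clock: 13.6
position: [0.5418, 0.0032, 0.3935]
orientation: [-2.013, 1.57, -2.092]
ft_force: [0.8, 0.8, -0.0]
grip_width: 0.0398
```

Run:
```python
from h import *
now()
for c in("scene","side","wrist"):
  d=get_image(c)["color"][...,::-1];cv2.imwrite(f"pics/k_{c}.png",d if c=="wrist" else cv2.resize(d[110:230,270:420],None,fx=5.2,fy=4.9,interpolation=2))
```

```text
t 13.6 tip store [-100.5   18.7  211.5] F store [ 0.8  0.9 -0. ] grip 0.04 tool x/z store [-0.001 -0.001 -1.   ] [ 1.    -0.003 -0.001] q [-0.6   0.3   0.64  1.89 -0.21  1.02  0.05]
```

View pics/k_side.png

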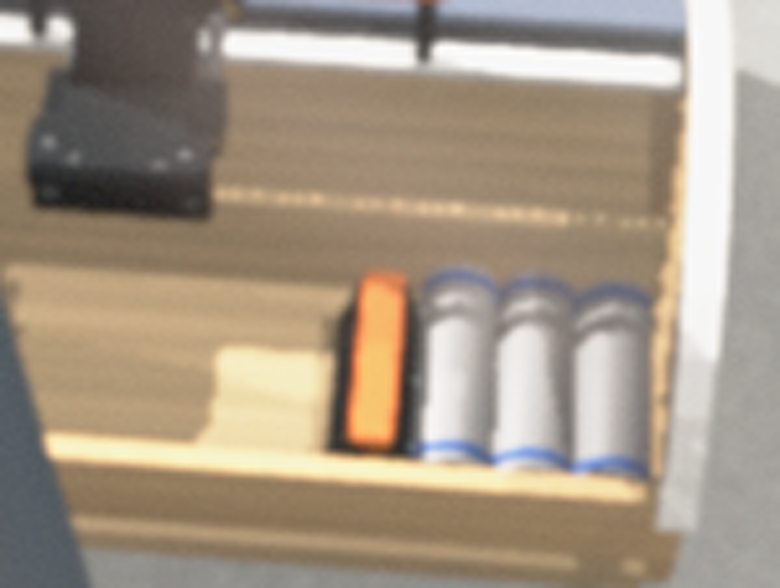

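View pics/k_scene.png

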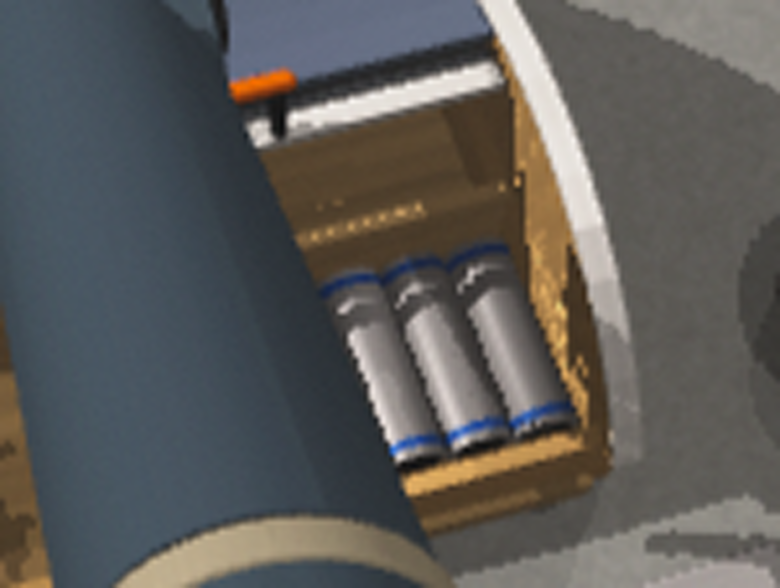

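Run:
```python
from h import *
f=lambda x,y:(270+x/5.2,110+y/4.9)
print("chock top",st(onz("side",f(382,360),.07)).round(1))
for p in [(455,455),(530,462),(610,470)]: print("tube band",st(onz("side",f(*p),.045)).round(1))
print("t3 right",st(onz("side",f(648,470),.04)).round(1), "wall foot")
now();print(go([-10,0,285],90))
```

```text
chock top [-94.8 -87.   70. ]
tube band [-134.6 -127.2   45. ]
tube band [-135.3 -164.4   45. ]
tube band [-136.3 -203.9   45. ]
t3 right [-131.1 -223.2   40. ] wall foot
t 13.75 tip store [-98.3  22.  212.3] F store [-0.5 -0.7  0.1] grip 0.04 tool x/z store [ 0.005  0.002 -1.   ] [1.    0.004 0.005] q [-0.6   0.3   0.64  1.89 -0.21  1.02  0.05]
(array([-89.7,   0.3,   0.1]), array([-72.3, -21.8,  89.6]))
```

Call:
play_rows(commands=[[-7,0,0,-40,0,0,0],[-14,0,0,-60,0,20,0],[-21,0,0,-60,0,50,0],[-28,0,0,-60,0,80,0],[-35,0,0,-60,0,110,0],[-42,0,0,-60,0,140,0],[-49,0,0,-60,0,153,0],[-56,0,0,-60,0,153,0],[-63,0,0,-60,0,153,0],[-70,0,0,-60,0,153,0],[-77,0,0,-60,0,153,0],[-84,0,0,-60,0,153,0]])

```text
clock: 14.75
position: [0.6948, -0.0083, 0.4489]
orientation: [1.861, 1.566, -3.027]
ft_force: [0.4, -0.2, 0.7]
grip_width: 0.0001
```

Run:
```python
from h import *
now();print(go([55,20,250],90))
```

```text
t 14.75 tip store [ 52.1  19.  266.9] F store [ 0.4 -0.2  0.7] grip 0.0 tool x/z store [-0.005 -0.001 -1.   ] [ 0.099  0.995 -0.001] q [-0.27  0.48  0.33  1.44 -0.16  1.25  1.47]
(array([-5.7, -0.1, -0.3]), array([16.9, -2. ,  1. ]))
```

Call:
play_rows(commands=[[-5.7,0,0,5,-4,0,0],[-5.7,0,0,15,-4,0,0],[-5.7,0,0,30,-4,0,0],[-5.7,0,0,45,-4,0,0],[-5.7,0,0,54,-4,0,0],[-5.7,0,0,55,-4,0,0]])

```text
clock: 15.25
position: [0.698, -0.0087, 0.3925]
orientation: [1.711, 1.564, -3.085]
ft_force: [0.1, -0.6, -1.0]
grip_width: 0.0005
```

Run:
```python
from h import *
now()
th=np.linspace(1.676,.5585,24)
s=state();R=rot();t=st(s["position"]+R[:,0]*.182)
for q in th: print([round(float(v)) for v in (-(-20+245*np.sin(q)-12-t[2]), -(-245*np.cos(q)+15.5-t[0]))],end=" ")
for c in("scene","side"):
  d=get_image(c)["color"][...,::-1];cv2.imwrite(f"pics/l_{c}.png",d if c=="wrist" else cv2.resize(d[60:260,180:420],None,fx=3.2,fy=2.9,interpolation=2))
```

```text
t 15.25 tip store [ 54.9  18.9 210.5] F store [ 0.2 -0.6 -1. ] grip 0.001 tool x/z store [-0.007 -0.001 -1.   ] [ 0.007  1.    -0.001] q [-0.25  0.53  0.3   1.5  -0.16  1.15  1.57]
[-1, 14] [-2, 26] [-3, 37] [-2, 49] [-2, 61] [0, 73] [2, 85] [4, 96] [7, 108] [11, 119] [15, 130] [20, 141] [25, 152] [31, 162] [37, 173] [44, 182] [51, 192] [58, 201] [66, 210] [75, 218] [84, 226] [93, 234] [103, 241] [113, 247]
```

View pics/l_side.png

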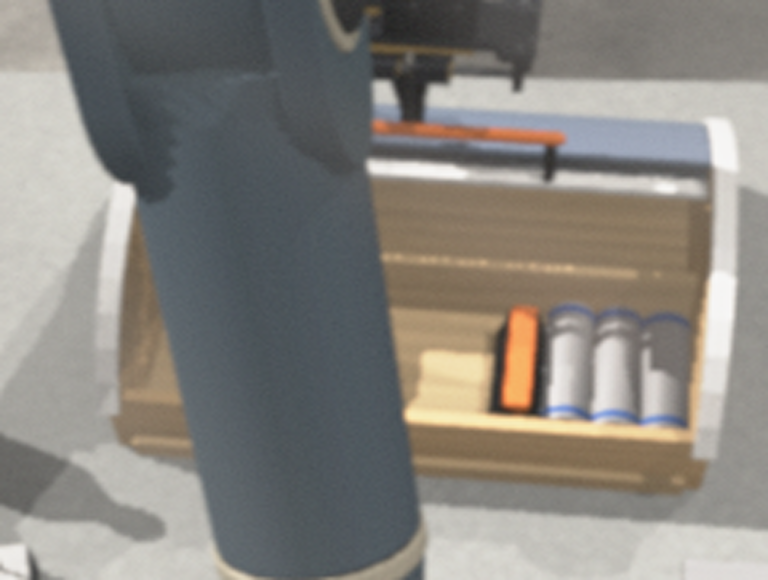

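Call:
play_rows(commands=[[0,0,0,0,14,0,0],[0,0,0,-2,26,0,0],[0,0,0,-2,37,0,0],[0,0,0,-2,49,0,0],[0,0,0,-1,61,0,0],[0,0,0,0,73,0,0],[0,0,0,2,85,0,0],[0,0,0,4,96,0,0],[0,0,0,7,108,0,0],[0,0,0,11,119,0,0],[0,0,0,15,130,0,0],[0,0,0,20,141,0,0]])

```text
clock: 16.35
position: [0.5599, 0.002, 0.3797]
orientation: [-1.522, 1.56, -0.034]
ft_force: [3.8, -0.4, 3.8]
grip_width: 0.0003
```

Run:
```python
from h import *
now()
```

```text
t 16.35 tip store [-80.4  19.2 197.7] F store [ 3.9 -0.1  3.8] grip 0.0 tool x/z store [ 0.01  0.   -1.  ] [0.006 1.    0.001] q [-0.32  0.31  0.3   1.86 -0.11  0.98  1.51]
```

Call:
play_rows(commands=[[0,0,0,7,11,0,0],[0,0,0,14,21,0,0],[0,0,0,20,32,0,0],[0,0,0,27,41,0,0],[0,0,0,34,51,0,0],[0,0,0,42,60,0,0],[0,0,0,50,69,0,0],[0,0,0,58,77,0,0],[0,0,0,67,85,0,0],[0,0,0,76,93,0,0],[0,0,0,86,99,0,0],[0,0,0,93,103,0,0]])

```text
clock: 17.35
position: [0.4559, 0.0111, 0.284]
orientation: [-1.37, 1.568, 0.119]
ft_force: [1.9, -0.5, 1.2]
grip_width: 0.0004
```

Run:
```python
from h import *
now()
for c in("scene","side"):
  d=get_image(c)["color"][...,::-1];cv2.imwrite(f"pics/m_{c}.png",d if c=="wrist" else cv2.resize(d[60:260,180:420],None,fx=3.2,fy=2.9,interpolation=2))
```

```text
t 17.35 tip store [-186.2   20.3  102. ] F store [ 2.  -0.3  1.2] grip 0.0 tool x/z store [ 0.003  0.001 -1.   ] [0.006 1.    0.001] q [-0.35  0.28  0.27  2.17 -0.11  0.7   1.49]
```

View pics/m_scene.png

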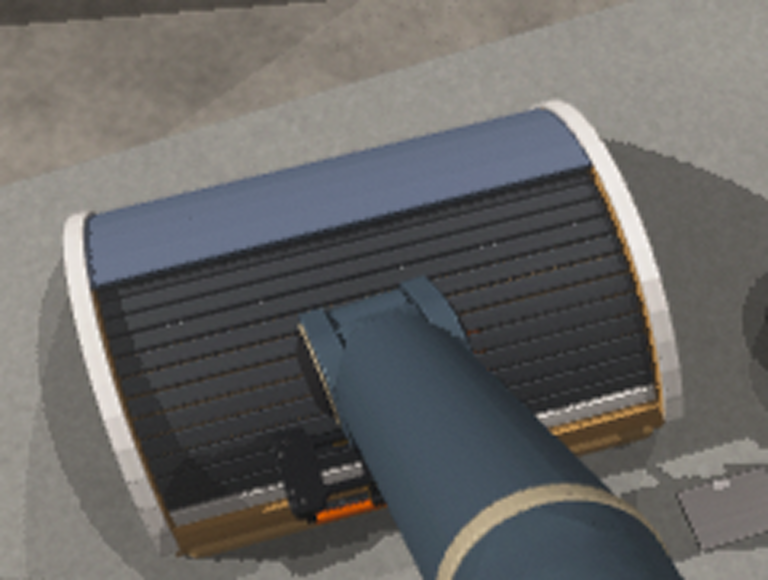

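View pics/m_side.png

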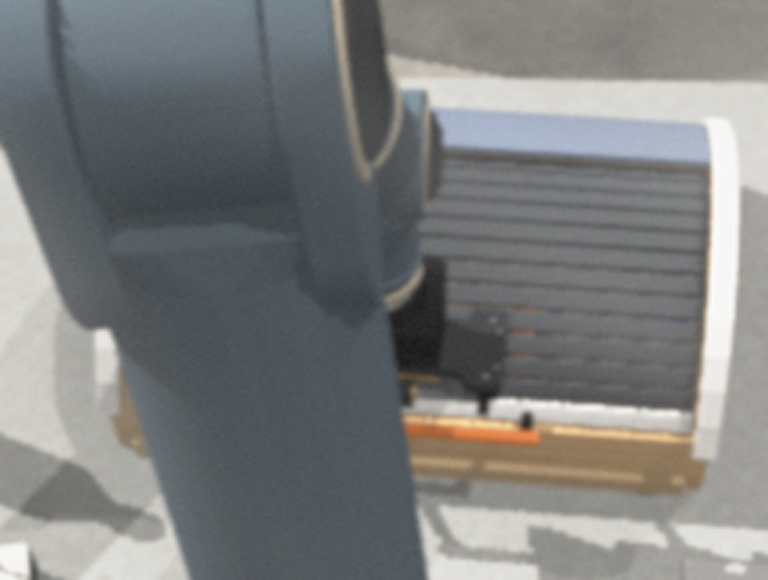

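Call:
play_rows(commands=[[0,0,0,4,3,0,0],[0,0,0,8,5,0,0],[0,0,0,9,7,0,0],[0,0,0,9,7,0,0]])

```text
clock: 17.78
position: [0.4521, 0.0116, 0.2768]
orientation: [-1.454, 1.559, 0.035]
ft_force: [9.8, -1.1, 0.8]
grip_width: 0.0004
```

Run:
```python
from h import *
now()
```

```text
t 17.78 tip store [-188.4   20.7   94.8] F store [ 9.8 -0.4  0.8] grip 0.0 tool x/z store [ 0.012  0.001 -1.   ] [0.005 1.    0.001] q [-0.35  0.28  0.27  2.19 -0.12  0.67  1.49]
```

Call:
play_rows(commands=[[0,0,0,0,2,0,0],[0,0,0,0,4,0,0],[0,0,0,0,4,0,0]])

```text
clock: 18.03
position: [0.4504, 0.0118, 0.2771]
orientation: [-1.499, 1.55, -0.011]
ft_force: [17.3, -2.4, -7.7]
grip_width: 0.0003
```

Run:
```python
from h import *
now()
```

```text
t 18.03 tip store [-188.5   20.7   95.2] F store [17.4 -1.1 -7.7] grip 0.0 tool x/z store [ 0.021  0.001 -1.   ] [0.005 1.    0.001] q [-0.35  0.28  0.27  2.19 -0.12  0.66  1.49]
```

Call:
play_rows(commands=[[0,0,0,2,1,0,0],[0,0,0,4,2,0,0],[0,0,0,5,2,0,0]])

```text
clock: 18.28
position: [0.45, 0.012, 0.2742]
orientation: [-1.45, 1.547, 0.038]
ft_force: [14.0, -0.3, 11.9]
grip_width: 0.0005
```

Run:
```python
from h import *
now()
for c in("scene","side"):
  d=get_image(c)["color"][...,::-1];cv2.imwrite(f"pics/n_{c}.png",d if c=="wrist" else cv2.resize(d[60:260,180:420],None,fx=3.2,fy=2.9,interpolation=2))
```

```text
t 18.28 tip store [-188.3   21.1   92.3] F store [14.   0.7 11.9] grip 0.0 tool x/z store [ 0.024  0.003 -1.   ] [0.006 1.    0.003] q [-0.35  0.28  0.27  2.2  -0.12  0.65  1.49]
```

View pics/n_scene.png

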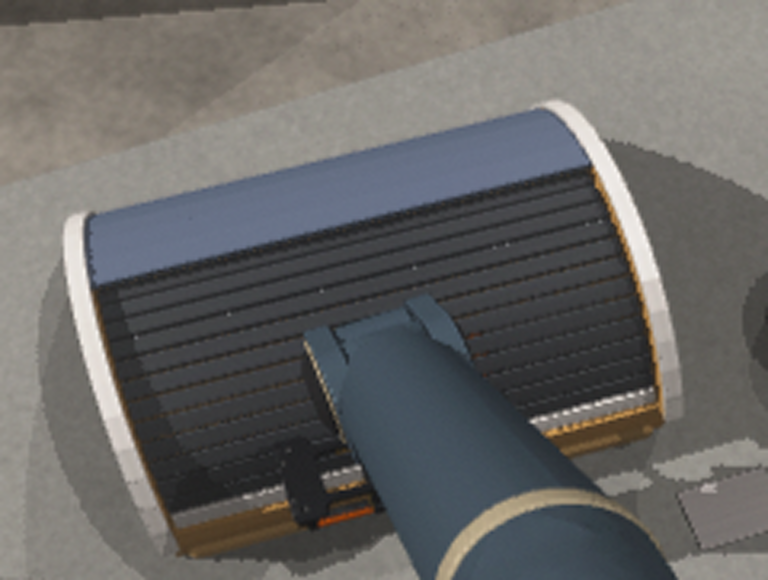

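Call:
play_rows(commands=[[0,0,0,-6,-6,0,0],[0,0,0,-14,-13,0,0],[0,0,0,-40,-16,0,0],[0,0,0,-70,-16,0,0],[0,0,0,-110,-16,0,0],[0,0,0,-140,-16,0,0],[0,0,0,-140,0,40,0],[0,0,0,-140,20,80,0],[0,0,0,-140,40,120,0],[0,0,0,-140,60,160,0],[0,0,0,-140,80,200,0],[0,0,0,-140,80,240,0]])

```text
clock: 19.38
position: [0.3796, 0.2477, 0.4095]
orientation: [2.155, 1.566, -2.638]
ft_force: [1.3, -0.5, 0.4]
grip_width: 0.0002
```

Call:
play_rows(commands=[[0,0,0,0,0,40,0],[0,0,0,0,10,80,0],[0,0,0,0,20,120,0],[0,0,0,0,30,160,0],[0,0,0,0,40,200,0],[0,0,0,0,40,200,0],[0,0,0,0,40,200,0],[0,0,0,0,40,200,0],[0,0,0,0,40,200,0]])

```text
clock: 20.13
position: [0.36, 0.448, 0.4095]
orientation: [2.922, 1.568, -1.874]
ft_force: [0.8, -0.0, 0.2]
grip_width: 0.0004
```

Run:
```python
from h import *
now()
for c in("scene","side"):
  d=get_image(c)["color"][...,::-1];cv2.imwrite(f"pics/o_{c}.png",cv2.resize(d[60:260,180:420],None,fx=3.2,fy=2.9,interpolation=2));cv2.imwrite(f"pics/of_{c}.png",d)
```

```text
t 20.13 tip store [-315.9  448.1  227.5] F store [0.8 0.  0.2] grip 0.0 tool x/z store [-0.001 -0.002 -1.   ] [ 0.007  1.    -0.002] q [-0.93  0.3  -0.04  1.77  0.01  1.07  0.51]
```

View pics/o_scene.png

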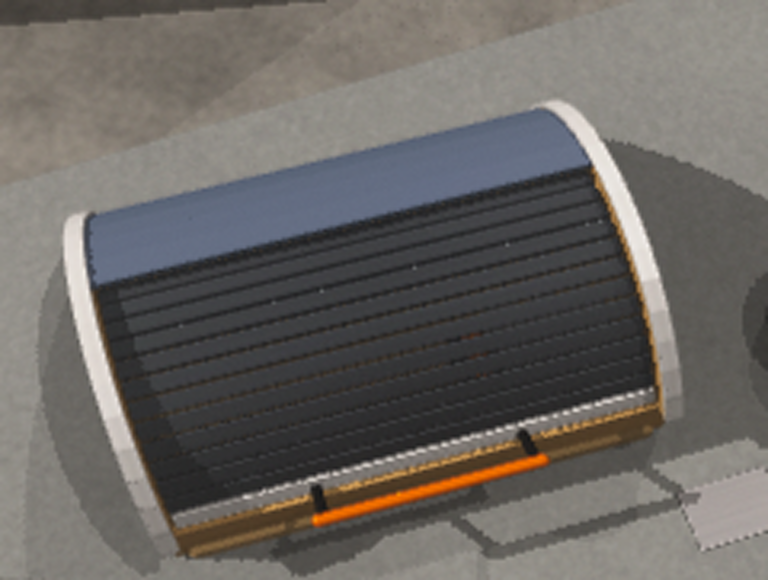

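View pics/o_side.png

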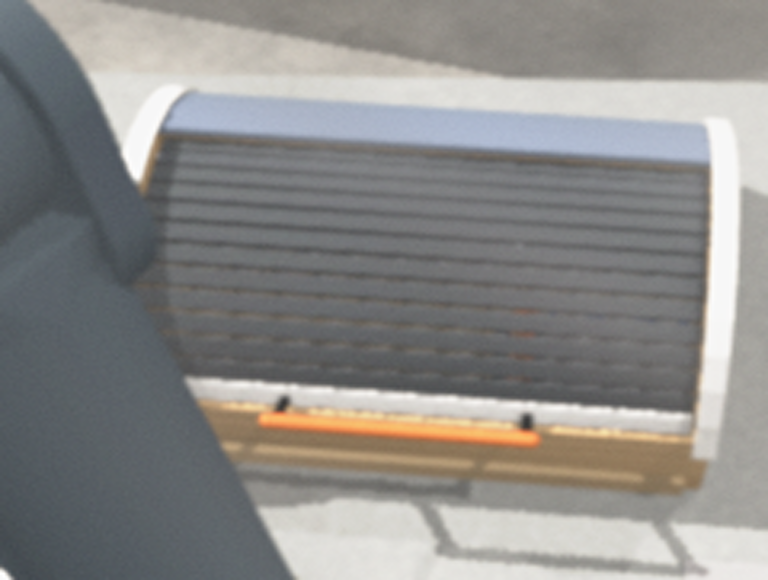

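View pics/of_scene.png

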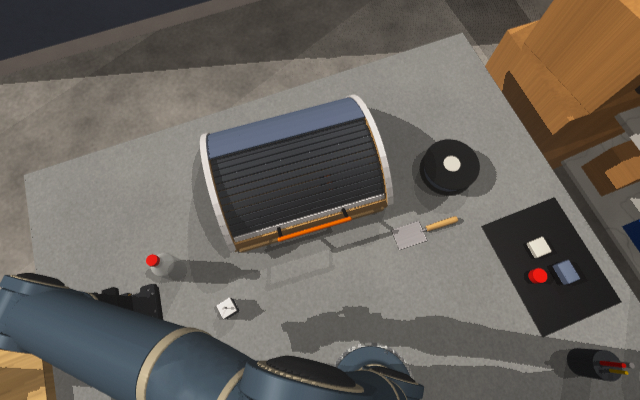

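Run:
```python
from h import *
f=lambda x,y:(180+x/3.2,60+y/2.9)
for a,b in [((315,520),(262,420)),((546,461),(538,439))]:
    X=st(tri(f(*a),f(*b)));print(X.round(1),"q from z",np.arcsin((X[2]+20)/245)-.5585)
now()
```

```text
[-207.4  103.7  111.3] q from z 0.006905499088908584
[-209.2 -103.3  116.4] q from z 0.03203364857133861
t 20.23 tip store [-315.7  448.4  227.9] F store [ 0.2 -0.4 -0. ] grip 0.001 tool x/z store [-0.    -0.001 -1.   ] [ 0.007  1.    -0.001] q [-0.93  0.3  -0.04  1.77  0.01  1.07  0.51]
```

```bash
python3 -c "
from station import sign_off;print(sign_off())"
```

```text
the job is handed in; nothing more can be done
None
```

The job is done and handed in at about 20 s of the 67 s allowed. I rolled the cover fully open, slid the chock along the bay until the three tubes were snug against the -y end wall, and rolled the cover fully shut.

- **Cover open:** it stopped against its end stop at about 13 N. The bar then measured x 28 to 31 mm and z 223 to 227 mm in the store's frame. Against the expected 26 and 224 mm, that is inside the roughly 3 mm shift I later corrected.
- **Row snug:** pushing harder at the end, from about 8 N to 16 N, moved nothing. After I backed off, the side view put the tubes at y -127, -164 and -204 mm and the chock at -87 mm, against -85 mm expected. The fingers touched only the chock and the bar.
- **Cover shut:** it took about 17 N along its direction of travel without moving. The bar measured x -207 to -209 mm, against -208 mm expected. Its height read 111 and 116 mm at the two ends, against 110 mm expected. The higher end also read about 3 mm high when the cover was open, so I take this as calibration error, equal to 0.02 to 0.03 rad of cover turn.
- **Bystanders:** by eye, the bottle, spool, scraper and motor look unmoved in the last scene picture. The arm was clear of everything.

I did not look at the tubes again after shutting the cover.

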